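# Prop a sensor plate just off its rests with a leveling wedge and hold it

## Task

Lift the orange leveling wedge by its black grip up and off the fork hanger. Lay it flat on the fixture's dark base, thin end first, and push it in between the two rubber rest pads under the free front edge of the hinged aluminium plate until that edge is just raised, about 5 mm off its pads, and finish while still gripping the wedge there. Let only the wedge raise the plate, never the robot itself and never far, and leave the mug, bottle, screwdriver and tray alone.

Things in the scene. Friction and masses are not known exactly. Their poses are not given: they have to be found in the camera images.
- wedge: Orange leveling wedge, 116 long (x) x 50 wide (y) mm, about 300 g, hanging level, its x along the hanger's x within 2 degrees. Origin on the flat underside, straight below the grip; +x to the thin end, z up. Thickness 8 at x = +88, rising evenly (3 per 10 mm) to 32 at x = +8, flat to the rear at x = -28. Over the origin a 16 x 16 steel neck, z = 32 to 62, carries the black grip.
- wedge_grip (a point): Centre of the black grip block on the wedge, 80 mm above its underside: 36 (wedge x) x 40 (wedge y) x 36 mm high, z = 62 to 98 over the underside. Sides free from above; while hanging, the prongs are only beneath it. It needs a firm grip, about 70 N.
- wedge_tip (a point): Middle of the wedge's thin end (8 mm thick), on the underside, 88 mm ahead (+x) of the origin. A green band across the slope, 16 mm wide, centred 59 mm behind this end, marks where the plate's edge rides when raised about 5 to 6 mm; first touch is about 40 mm behind this end.
- hanger: Fixed fork stand. Origin on the table below the hanging neck; z up. Two level steel prongs (8 x 8 mm, gap 22, 38 overall) along x from x = -30 mm to a post at x = +130 to +150, 117 high. The neck hangs between them, grip block on the prong tops at z = 112, wedge below: underside at z = 50, thin end to +x. Base x = -35 to +165, 80 wide, 12 high.
- hook_end (a point): Free end of the fork, mid-gap, at the prong tops (z = 112 mm), 30 mm towards -x from the hanging place. The last 6 mm of each prong turn up 10 mm: the wedge must rise over 10 mm (it can rise 22 before its body meets the prongs), then go out along the hanger's -x. Its thin end leaves the prongs after 120 mm; only then raise it further.
- fixture: Fixed tilt fixture. Origin on the table below the plate's resting front edge (lip), mid-width; +x from lip to hinge = the direction to push the wedge. Dark steel base, x = -120 to +170 mm, 170 wide, top face 12 mm above the table. Two black rubber rest pads, 20 high, at x = 0, y = +/-70, 118 clear between them; the space under the lip between them is open.
- tilt_plate: Aluminium plate 150 x 150 x 8 mm, about 0.7 kg, with a black finned module on it (to 44 mm above mid-plate, 20 to 110 mm from the hinge). Origin on the hinge axis (along y), mid-thickness, 150 mm in +x from the lip, 36 above the table. Level at rest, turns up at the lip, falls back by its weight. About 3 to 5 N at the lip raise it; pushing the wedge takes some 5 to 15 N.
- lip (a point): Middle of the plate's free front edge, at its lowest line. The edge is a round bar of 4 mm radius along y. At rest this point is 32 mm above the table, 20 mm above the base's top face; it reads higher as the plate is raised.
- mug: Blue ceramic mug, 76 mm diameter, 85 mm high, origin under its centre. Bystander.
- bottle: Small clear bottle with red cap, 52 mm diameter, 120 mm high, origin under its centre. Bystander.
- screwdriver: Red screwdriver lying across on the table nearer the robot, about 200 mm long. Bystander.
- tray: Grey component tray, 140 x 90 x 30 mm, origin under its centre, to the robot's right of the work. Bystander.
Mind the look-alikes: they are no part of the job. What is shaped like the hanger but pink or red is not meant.

How it is judged:
By the outcome, as a careful person would: the job done as asked, in the order asked, and still so for the second after the job is handed in, while the arm keeps its last pose, push and grip.
It also fails if it takes over 48 s, if anything falls off the work surface, if the arm or the gripper's body presses on something with over 40 N, if the wrist force passes 120 N, or if a joint passes its speed limit or range.

## Robot

A 6-joint arm with a two-finger parallel gripper is mounted at the origin on the work surface. World frame = base frame: x ahead of the robot, y to its left, z up, the work surface at z = 0. Lengths are in m, angles in rad, forces in N, time in s.
With the tool pointing down it reaches from about 0.325 to 0.9 m from the base axis. Payload 6.1 kg.
Tool frame: the origin (TCP) lies on the centre line of the jaws, within the pads' length; the fingertips stand env.finger_overhang ahead of it and the grasp point (between the pads) is the TCP (env.finger_overhang is the distance from the TCP to the fingertips, in m); z points along the fingers, y is the direction in which the jaws open and shut (so a half turn about z gives the same grasp; the last joint's range is limited). The gripper opens to 85 mm and grips with 20 to 120 N. Pads are 22 mm wide; open, the fingers measure 114 mm over their backs; the gripper's body (76 mm by 85 mm) begins 54 mm behind the grasp point. The pads swing forward as they close: fully open they stand 13 mm farther back than shut.
Start: joints at [-1.26, 0.22, 1.526, -0, 1.395, -0.126], TCP at [0.264, -0.566, 0.25] pointing down, gripper open.
Joint ranges: [-2.98, 2.98], [-0.91, 2.08], [0.09, 2.57], [-1.24, 4.39], [0.2, 2.65], [-2.68, 2.68]. Speed limits (rad/s): [2.57, 2.57, 3.01, 3.14, 3.14, 3.14].

## Interface

Orientations are given as [roll, pitch, yaw] about the fixed x, y, z axes, in that order (R = Rz(yaw) Ry(pitch) Rx(roll)).
In Python, from cell import env, vision gives the robot as it stands. Calls block until the motion is done:
- env.move_to(position, orientation): joint-space move of the TCP to a pose.
- env.move_l(position, frame=None, speed=0.15): straight line of the TCP; frame=None keeps the orientation; speed is the mean speed in m/s.
- env.movej(angles): joint-space move.
- env.ungrasp() and env.close(strength=None): open the fingers fully, or close them until they stop; strength is the grip in N (None keeps the last).
- env.dwell(seconds).
- env.ik(position, orientation): joint angles nearest the present ones, or None.
- vision.get_image(name): name is "scene" or "side" or "wrist"; returns the picture (384x512x3 uint8, red, green, blue); there is no depth.
- vision.camera_info(name): a dict with "fovy" (degrees; the focal length in pixels is half the picture's height over the tangent of half this angle, whatever the lens; pixels are square), "cx", "cy" (the principal point, pixels), "xyz" and "rotation" of the camera in the world. Camera axes: x right, y down, z forward; pixel columns grow to the right and rows downward; lengths in m; the calibration is good to about 2 mm. A picture is of the moment at which its call begins: read the wrist's pose just before it. camera_info takes no time and is no camera call; for the wrist camera it gives the pose at the moment of the call.
A pose or a line that the arm cannot do raises env.IKError and nothing moves.
- env.sign_off(): hands the job in, once; it reports no verdict.
Readings, each from a call of its own:
- env.get_time(): time.
- env.get_joint_pos(): joint angles.
- env.get_joint_vel(): joint speeds.
- env.get_tau(): joint torques, N m.
- env.get_tcp_pos(): TCP position.
- env.get_tool_rot(): TCP orientation.
- env.get_ft_force(): force on the tool from outside, world axes, zero at the start.
- env.get_torque(): the same for the moment, N m.
- env.get_opening(): opening from 0.0 (shut) to 1.0 (fully open).
Only numpy, scipy, OpenCV 4.12 (cv2) and the standard library are available. Lean on these libraries where they do the work, as an engineer would, in place of code of your own. Each camera call takes 0.05 s, during which the arm holds its last target.

## Working session

There is one attempt and no reset: what is moved stays moved. The work goes in short steps, each a Python script; the robot and the scene stay as the last script left them, time stands still between calls to the robot, and variables do not carry over. Pictures are saved under pics/ and viewed, and the job is handed in when it is done.

```bash
ls; mkdir -p pics; python3 - <<'E'
from cell import env, vision
import cv2
for n in ["scene","side","wrist"]:
    i=vision.camera_info(n); print(n,i)
    cv2.imwrite(f"pics/{n}0.png",cv2.cvtColor(vision.get_image(n),cv2.COLOR_RGB2BGR))
print(env.get_time(),env.get_tcp_pos(),env.get_tool_rot(),env.finger_overhang,env.get_opening())
E
```

```text
pics
scene {'fovy': 48.96554184267703, 'cx': 256.0695529837771, 'cy': 187.6820793301178, 'xyz': array([1.27440348, 0.17050392, 1.20978652]), 'rotation': array([-2.50232459,  0.00351129,  1.87486068])}
side {'fovy': 49.832865900694046, 'cx': 255.06191623875029, 'cy': 189.99550283224747, 'xyz': array([-0.01319849,  0.84784616,  1.14045695]), 'rotation': array([-2.34524195,  0.01877953, -2.64597267])}
wrist {'fovy': 63.86172330785925, 'cx': 257.7437266855273, 'cy': 196.0343134053412, 'xyz': array([ 0.33377892, -0.53361885,  0.3734973 ]), 'rotation': array([ 2.83764678e+00,  2.51127426e-03, -1.13453874e+00])}
0.15 [ 0.26425432 -0.56590469  0.24943957] [-3.14009012e+00 -1.70653930e-04  4.36775699e-01] 0.019 0.9981765846344706
```

View pics/scene0.png

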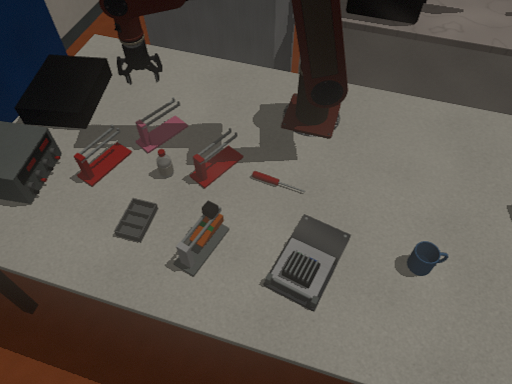

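View pics/side0.png

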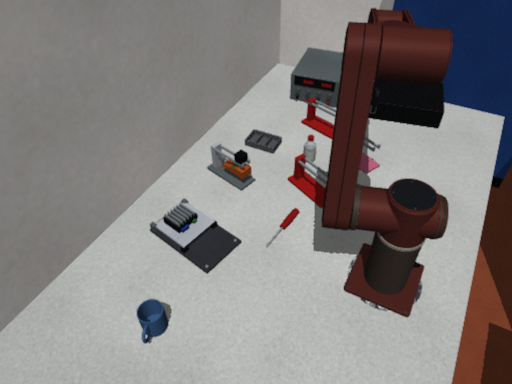

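View pics/wrist0.png

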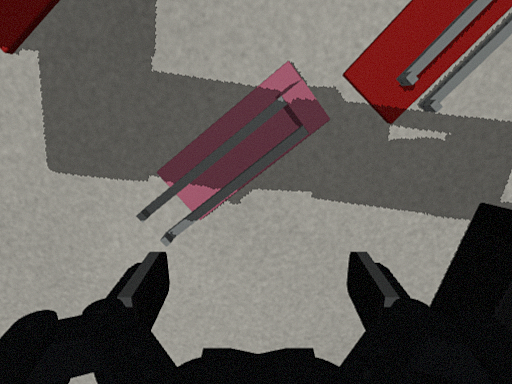

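The scene view shows the grey hanger with the orange wedge around (205,235), its black grip at (210,209). The fixture is around (307,262), the bottle at (165,163) and the mug at (424,258). The pink and red hangers are decoys. I'll enlarge these.

```bash
cat > h.py <<'E'
import numpy as np, cv2
from scipy.spatial.transform import Rotation as R
def proj_setup(i):
    f=192/np.tan(np.radians(i['fovy'])/2); return f,np.array([i['cx'],i['cy']]),np.array(i['xyz']),R.from_euler('xyz',i['rotation']).as_matrix()
def ray(i,uv):
    f,c,o,M=proj_setup(i); d=M@np.array([(uv[0]-c[0])/f,(uv[1]-c[1])/f,1]); return o,d/np.linalg.norm(d)
def atz(i,uv,z):
    o,d=ray(i,uv); return o+d*(z-o[2])/d[2]
def px(i,P):
    f,c,o,M=proj_setup(i); q=M.T@(np.asarray(P,float)-o); return c+f*q[:2]/q[2]
def tri(l):
    A=np.zeros((3,3));b=np.zeros(3)
    for i,uv in l:
        o,d=ray(i,uv);Q=np.eye(3)-np.outer(d,d);A+=Q;b+=Q@o
    p=np.linalg.solve(A,b); return p,[px(i,p)-uv for i,uv in l]
def crop(img,x,y,w,h,s,name):
    c=cv2.resize(img[y:y+h,x:x+w],None,fx=s,fy=s,interpolation=cv2.INTER_CUBIC); cv2.imwrite('pics/'+name,c)
E
python3 - <<'E'
from h import *
a=cv2.imread('pics/scene0.png');crop(a,160,190,200,130,4,'sc_c.png')
a=cv2.imread('pics/side0.png');crop(a,140,130,130,145,4,'si_c.png')
E
```

```text
(no output)
```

View pics/sc_c.png

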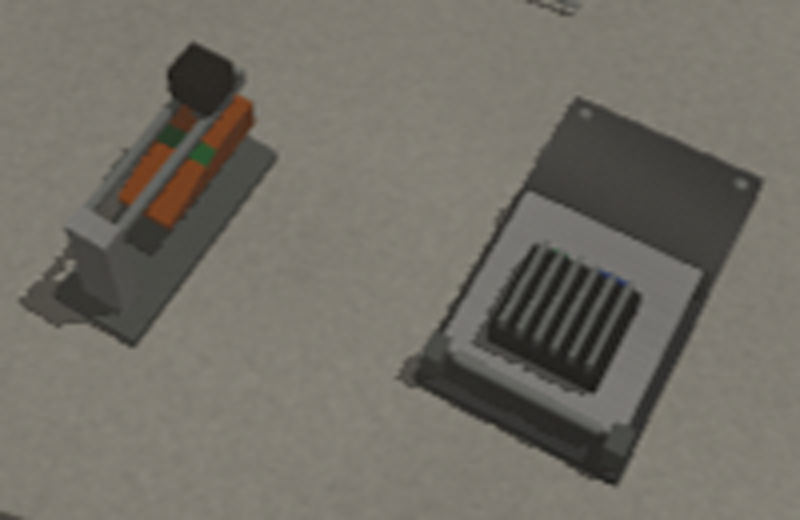

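View pics/si_c.png

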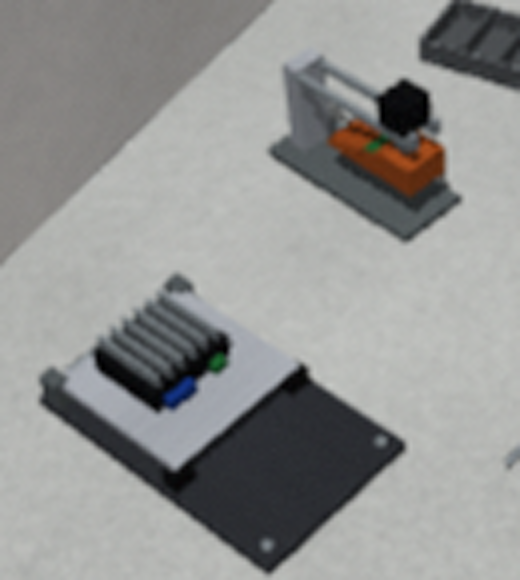

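```bash
python3 - <<'E'
from h import *
from cell import vision
S=vision.camera_info('scene');D=vision.camera_info('side')
s=lambda x,y:(S,np.array([160+x/4,190+y/4])); d=lambda x,y:(D,np.array([140+x/4,130+y/4]))
def T(n,a,b):
    p,e=tri([a,b]);print(n,p.round(4),np.round(e,1).tolist())
T('grip',s(203,79),d(404,108))
T('fix front A(left y)',s(762,180),d(270,571))
T('fix front B',s(577,98),d(404,446))
T('lip plate A',s(702,270),d(178,472))
T('lip plate B',s(528,190),d(306,368))
for n,u in dict(h1=s(277,157),h2=s(135,346),h3=s(55,297)).items(): print(n,atz(*u,.012).round(4))
for n,u in dict(f1=s(762,180),f2=s(577,98),f3=s(617,483)).items(): print(n,atz(*u,.012).round(4))
for n,u in dict(h1=d(459,200),h2=d(407,240),h3=d(270,153)).items(): print('side',n,atz(*u,.012).round(4))
for n,u in dict(f2=d(404,446),f1=d(270,571),f3=d(42,400)).items(): print('side',n,atz(*u,.012).round(4))
# mug, bottle, tray, screwdriver
print(atz(S,(424,270),0),atz(S,(165,175),0),atz(S,(136,220),.03),atz(S,(303,192),0),atz(S,(252,176),0))
E
```

```text
grip [ 0.6291 -0.1838  0.1286] [[-0.5, -0.6], [-0.5, 0.4]]
fix front A(left y) [0.5125 0.2506 0.0051] [[-0.5, -0.5], [-0.5, 0.4]]
fix front B [0.4796 0.0872 0.005 ] [[-0.3, -0.4], [-0.4, 0.3]]
lip plate A [0.6231 0.218  0.0323] [[-0.5, -0.5], [-0.6, 0.4]]
lip plate B [0.5913 0.0698 0.0293] [[-0.9, -1.0], [-0.9, 0.7]]
h1 [ 0.6154 -0.1334  0.012 ]
h2 [ 0.8061 -0.1809  0.012 ]
h3 [ 0.7865 -0.2563  0.012 ]
f1 [0.5182 0.2519 0.012 ]
f2 [0.4854 0.0891 0.012 ]
f3 [0.8012 0.1949 0.012 ]
side h1 [ 0.5824 -0.2067  0.012 ]
side h2 [ 0.6003 -0.133   0.012 ]
side h3 [ 0.7904 -0.1798  0.012 ]
side f2 [0.476 0.09  0.012]
side f1 [0.5086 0.2523 0.012 ]
side f3 [0.7892 0.1945 0.012 ]
[0.56721753 0.4928129  0.        ] [ 0.46134996 -0.43847486  0.        ] [ 0.68343682 -0.43487926  0.03      ] [0.38635097 0.06182785 0.        ] [ 0.37127143 -0.1329173   0.        ]
```

```bash
python3 - <<'E'
from cell import env,vision
import numpy as np, cv2
for p,y in [((.54,-.15,.33),-.24),((.63,-.184,.135),-.24),((.51,-.155,.15),-.24),((.5,.165,.1),-.2),((.58,.15,.09),-.2),((.54,.16,.33),-.2)]:
    q=env.ik(p,[np.pi,0,y]); print(p,None if q is None else np.round(q,2))
def snap(n):
    i=vision.camera_info('wrist'); im=vision.get_image('wrist'); np.save(f'pics/{n}.npy',i,allow_pickle=True); cv2.imwrite(f'pics/{n}.png',cv2.cvtColor(im,cv2.COLOR_RGB2BGR))
env.move_to([.56,-.13,.33],[np.pi,0,-.24]); snap('w1')
env.move_l([.52,-.21,.33],speed=.25); snap('w2')
print(env.get_time(),env.get_tcp_pos(),env.get_tool_rot())
E
```

```text
(0.54, -0.15, 0.33) [-0.41  0.02  1.59 -0.    1.52  1.4 ]
(0.63, -0.184, 0.135) [-0.4   0.39  1.54 -0.    1.21  1.41]
(0.51, -0.155, 0.15) [-0.44  0.1   1.86 -0.    1.18  1.37]
(0.5, 0.165, 0.1) [ 0.17  0.15  1.91 -0.    1.08  1.94]
(0.58, 0.15, 0.09) [ 0.12  0.32  1.72 -0.    1.1   1.89]
(0.54, 0.16, 0.33) [ 0.15  0.03  1.59 -0.    1.52  1.92]
2.6833 [ 0.51981979 -0.21041399  0.32993763] [-3.14114771e+00  2.40718509e-05 -2.41233819e-01]
```

View pics/w1.png

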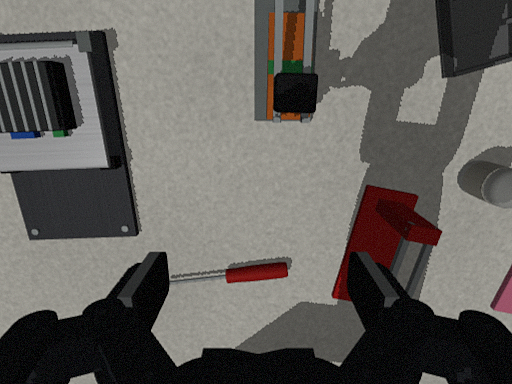

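View pics/w2.png

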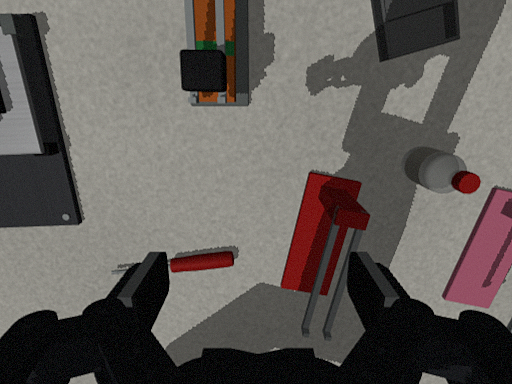

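The wrist views show the black grip at about (295,93) in w1 and (204,70) in w2, with the prongs running up the image, so the chosen yaw is close to the hanger's. The fixture base's front corners are at (137,236) and (30,239) in w1. I'll enlarge.

```bash
python3 - <<'E'
from h import *
a=cv2.imread('pics/w1.png');crop(a,245,0,90,130,4.5,'w1c.png')
b=cv2.imread('pics/w2.png');crop(b,170,0,90,115,5,'w2c.png')
E
```

```text
(no output)
```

View pics/w1c.png

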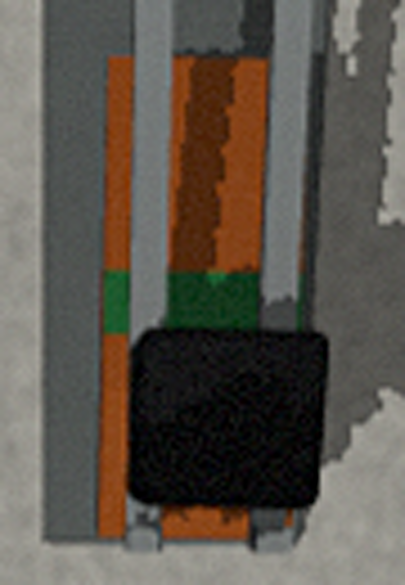

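View pics/w2c.png

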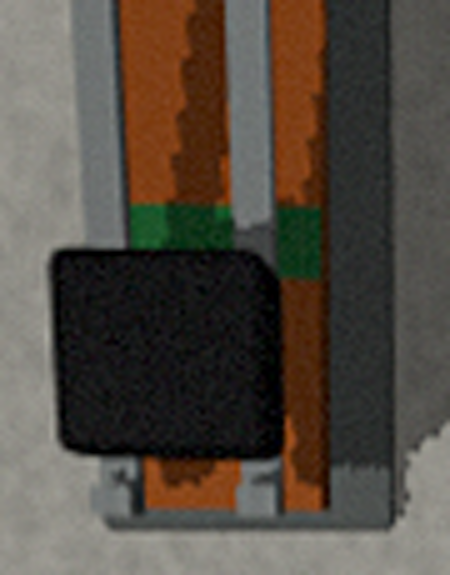

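```bash
cat > fit.py <<'E'
from h import *
from scipy.optimize import least_squares
w1=np.load('pics/w1.npy',allow_pickle=True).item();w2=np.load('pics/w2.npy',allow_pickle=True).item()
p1=lambda x,y:np.array([(x+.5)/4.5-.5+245,(y+.5)/4.5-.5]); p2=lambda x,y:np.array([(x+.5)/5-.5+170,(y+.5)/5-.5])
a=atz(w1,p1(44,20),.012)-atz(w1,p1(44,538),.012);b=atz(w2,p2(388,5),.012)-atz(w2,p2(393,522),.012)
print('yaw base',np.arctan2(a[1],a[0]),np.arctan2(b[1],b[0]))
# prong inner/outer edges z=.112
a=atz(w1,p1(135,2),.112)-atz(w1,p1(131,320),.112);b=atz(w1,p1(273,2),.112)-atz(w1,p1(261,290),.112)
print('yaw prong',np.arctan2(a[1],a[0]),np.arctan2(b[1],b[0]))
yaw=-.235
def hull(i,x,yaw):
    c,s=np.cos(yaw),np.sin(yaw);M=np.array([[c,-s,0],[s,c,0],[0,0,1]])
    q=np.array([px(i,x+M@np.array([dx*.018,dy*.02,dz*.018])) for dx in(-1,1) for dy in(-1,1) for dz in(-1,1)])
    return np.r_[q.min(0),q.max(0)]
m1=np.r_[p1(129,329),p1(328,508)];m2=np.r_[p2(50,249),p2(283,458)]
r=least_squares(lambda x:np.r_[hull(w1,x,yaw)-m1,hull(w2,x,yaw)-m2],[.63,-.184,.13])
print('grip',r.x,r.fun.round(2))
# fix base front from w1
for n,u in dict(L=(30,239),R=(137,236)).items(): print(n,atz(w1,u,.012))
E
python3 fit.py
```

```text
yaw base -0.2444730678754971 -0.24233149641574953
yaw prong -0.23915588755665781 -0.24255584028829202
grip [ 0.63127775 -0.18493346  0.1263583 ] [-0.77 -0.33 -0.17  0.02 -0.56 -0.25  1.6   0.65]
L [0.51594079 0.24960105 0.012     ]
R [0.48062469 0.0841641  0.012     ]
```

Grip at about (0.631,-0.185), z measured 0.126 against a nominal 0.130, and hanger yaw -0.242. Next I'll take two views of the fixture.

```bash
python3 - <<'E'
from cell import env,vision
import numpy as np, cv2
def snap(n):
    i=vision.camera_info('wrist'); im=vision.get_image('wrist'); np.save(f'pics/{n}.npy',i,allow_pickle=True); cv2.imwrite(f'pics/{n}.png',cv2.cvtColor(im,cv2.COLOR_RGB2BGR))
env.move_to([.50,.11,.3],[np.pi,0,-.2]); snap('w3')
env.move_l([.50,.20,.3],speed=.25); snap('w4')
print(env.get_time())
E
```

```text
4.5167
```

View pics/w3.png

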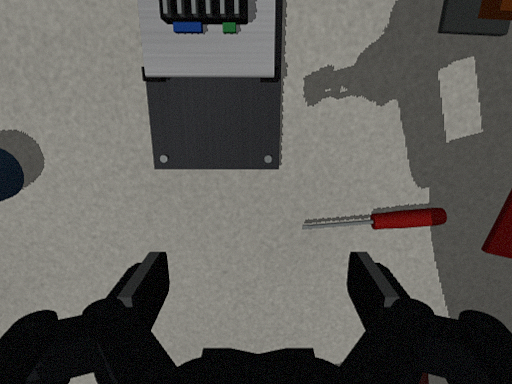

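View pics/w4.png

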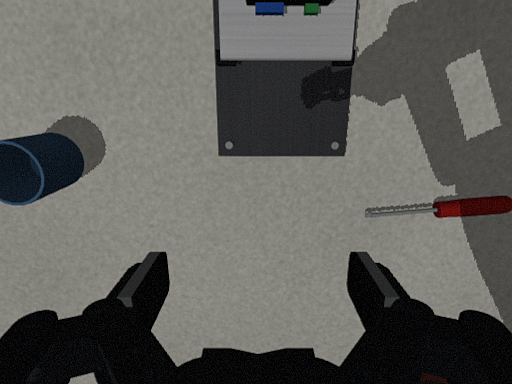

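The fixture is squared up in both views. The base's front edge is at row 168 in w3 and 155 in w4, and the lip is at about row 77 and row 61. I'll enlarge.

```bash
python3 - <<'E'
from h import *
a=cv2.imread('pics/w3.png');crop(a,130,50,160,130,5,'w3c.png')
a=cv2.imread('pics/w4.png');crop(a,205,35,160,130,5,'w4c.png')
E
```

```text
(no output)
```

View pics/w3c.png

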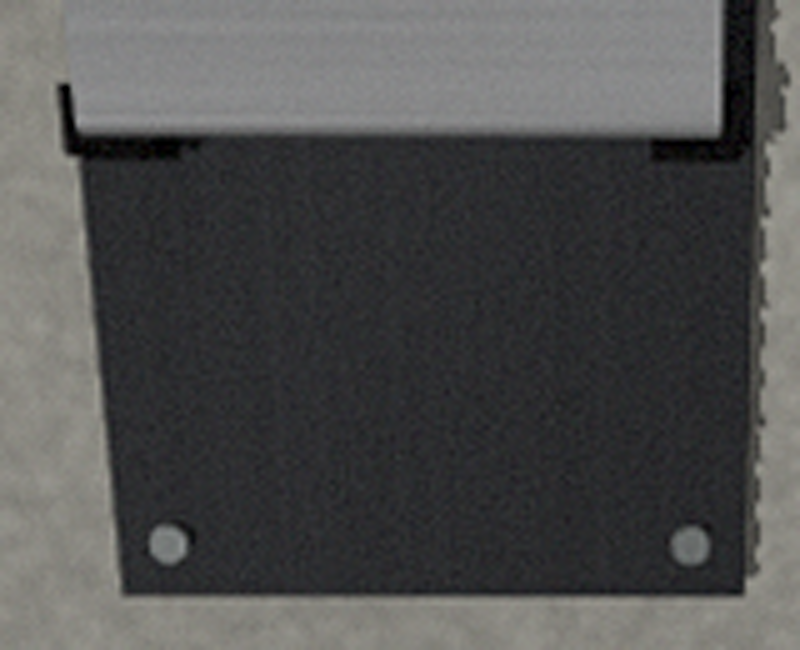

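View pics/w4c.png

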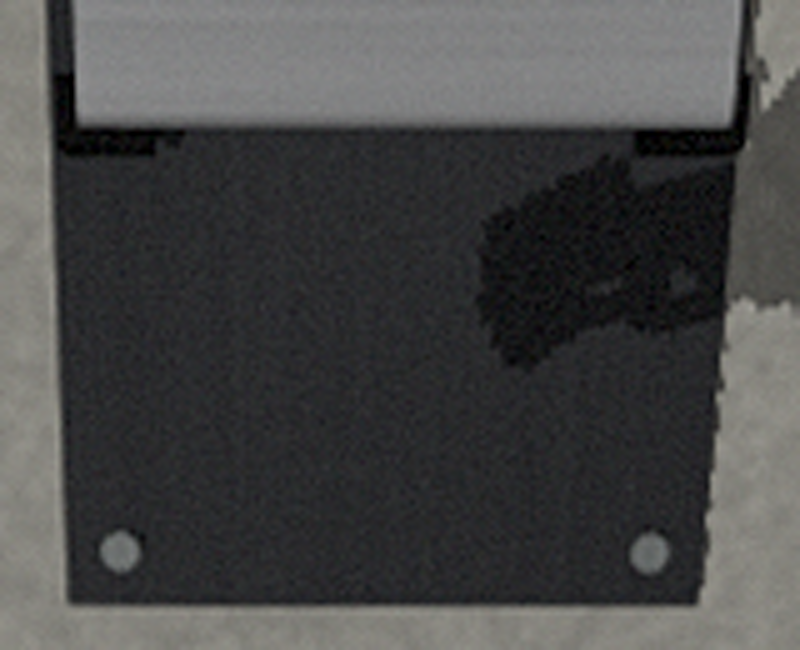

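```bash
python3 - <<'E'
from h import *
w3=np.load('pics/w3.npy',allow_pickle=True).item();w4=np.load('pics/w4.npy',allow_pickle=True).item()
a=lambda x,y:(w3,np.array([(x+.5)/5-.5+130,(y+.5)/5-.5+50])); b=lambda x,y:(w4,np.array([(x+.5)/5-.5+205,(y+.5)/5-.5+35]))
P={}
for n,u,v in [('FL',a(123,592),b(69,602)),('FR',a(743,592),b(698,602)),('lipL',a(77,134),b(76,126)),('lipR',a(722,134),b(736,126)),('sL',a(168,544),b(120,551)),('sR',a(691,545),b(650,552))]:
    p,e=tri([u,v]);P[n]=p;z=.036 if 'lip' in n else .012
    print(n,p.round(4),np.round(e,1).tolist(),'fixed z',((atz(*u,z)+atz(*v,z))/2).round(4), (atz(*u,z)-atz(*v,z)).round(4))
    P[n]=(atz(*u,z)+atz(*v,z))/2
for l,r in [('FL','FR'),('lipL','lipR'),('sL','sR')]:
    d=P[l]-P[r];m=(P[l]+P[r])/2; yaw=np.arctan2(-d[0],d[1]); print(l,m.round(4),np.linalg.norm(d),yaw)
mF=(P['FL']+P['FR'])/2;mL=(P['lipL']+P['lipR'])/2;d=mL-mF;print(d,np.linalg.norm(d[:2]),np.arctan2(d[1],d[0]))
E
```

```text
FL [0.516  0.2505 0.0126] [[0.0, 0.1], [-0.0, -0.1]] fixed z [0.5159 0.2507 0.012 ] [0.0003 0.0001 0.    ]
FR [0.4824 0.085  0.0129] [[0.0, 0.1], [-0.0, -0.1]] fixed z [0.4822 0.0849 0.012 ] [0.0003 0.0002 0.    ]
lipL [0.6267 0.2187 0.0385] [[0.1, 0.2], [-0.0, -0.2]] fixed z [0.627  0.2192 0.036 ] [0.0004 0.0006 0.    ]
lipR [0.5963 0.071  0.0428] [[0.0, 0.2], [-0.0, -0.3]] fixed z [0.5966 0.0698 0.036 ] [0.0006 0.0016 0.    ]
sL [0.5268 0.2336 0.0157] [[0.0, 0.0], [-0.0, -0.0]] fixed z [0.5263 0.2345 0.012 ] [0.     0.0008 0.    ]
sR [0.4985 0.0964 0.0151] [[-0.0, -0.0], [0.0, 0.0]] fixed z [0.4979 0.0961 0.012 ] [-0.      0.0007  0.    ]
FL [0.4991 0.1678 0.012 ] 0.1692196606786331 -0.2005733020930004
lipL [0.6118 0.1445 0.036 ] 0.15247446175046073 -0.2007176041548767
sL [0.5121 0.1653 0.012 ] 0.1412986941262944 -0.2024947118059277
[ 0.11279389 -0.0232979   0.024     ] 0.11517487779413062 -0.20368834308555886
```

Fixture yaw is -0.2015 and the lip axis is at about (0.616,0.1437). Base front to lip measures 115 mm against 116 nominal. Now I'll grasp.

```bash
cat > st.py <<'E'
from cell import env,vision
import numpy as np, cv2
def snap(n,c='wrist'):
    i=vision.camera_info(c); im=vision.get_image(c); np.save(f'pics/{n}.npy',i,allow_pickle=True); cv2.imwrite(f'pics/{n}.png',cv2.cvtColor(im,cv2.COLOR_RGB2BGR))
def rep(n=''): print(n,'t',round(env.get_time(),2),'tcp',np.round(env.get_tcp_pos(),4),'rot',np.round(env.get_tool_rot(),4),'F',np.round(env.get_ft_force(),2),'M',np.round(env.get_torque(),2),'op',round(env.get_opening(),3))
E
python3 - <<'E'
from st import *
env.move_to([.631,-.185,.22],[np.pi,0,-.242]); rep('above'); 
env.move_l([.631,-.185,.135],speed=.12); rep('down'); 
snap('g0')
env.close(90); env.dwell(.2); rep('closed'); snap('g1'); snap('g1s','side')
E
```

```text
above t 6.05 tcp [ 0.6313 -0.1839  0.2206] rot [-3.1412e+00 -6.0000e-04 -2.4080e-01] F [-1.03  0.09  0.16] M [-0.03 -0.07  0.03] op 1.002
down t 6.91 tcp [ 0.6316 -0.1851  0.1359] rot [ 3.1414e+00 -1.5000e-03 -2.4180e-01] F [ 0.33 -0.5   0.12] M [-0.05  0.06  0.04] op 0.999
closed t 7.65 tcp [ 0.6315 -0.1853  0.1358] rot [ 3.1413e+00 -1.4000e-03 -2.4200e-01] F [ 0.41 -0.79  5.64] M [-0.03  0.03 -0.01] op 0.455
```

View pics/g1.png

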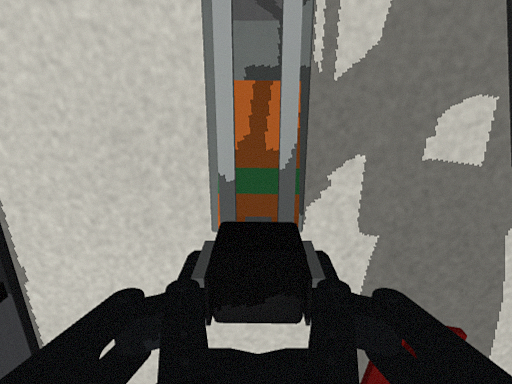

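The pads hold the grip block on its y sides, with the block at (257,270) and centred, opening 0.455. Now I'll lift it off.

```bash
python3 - <<'E'
from st import *
p=np.array(env.get_tcp_pos())
env.move_l(p+[0,0,.017],speed=.06); env.dwell(.15); rep('lift'); snap('l1s','side'); snap('l1')
E
python3 -c "
from h import *
a=cv2.imread('pics/l1s.png');crop(a,190,120,90,80,6,'l1sc.png')"
```

```text
lift t 8.35 tcp [ 0.6311 -0.1851  0.1523] rot [-3.1414e+00  1.1000e-03 -2.4200e-01] F [-0.21 -0.36 -2.94] M [ 0.02  0.05 -0.04] op 0.452
```

View pics/l1sc.png

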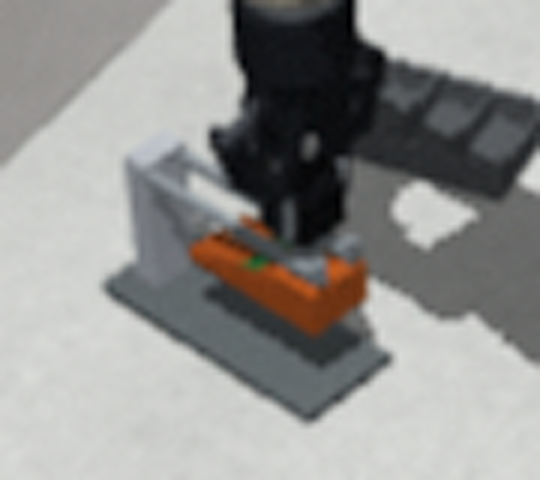

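View pics/l1.png

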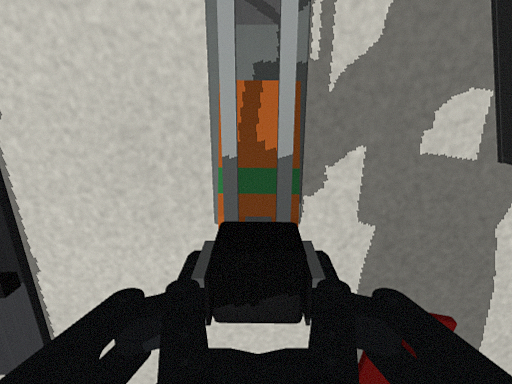

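The wedge is lifted, with Fz = -2.9 N matching its weight. Its tip edge in the wrist view is still at row 80, so it isn't slipping. I'll slide it out along the hanger's -x.

```bash
python3 - <<'E'
from st import *
p=np.array(env.get_tcp_pos()); d=np.array([np.cos(-.242),np.sin(-.242),0])
env.move_l(p-d*.06,speed=.12); rep('mid')
env.move_l(p-d*.14,speed=.15); rep('out')
p=np.array(env.get_tcp_pos()); env.move_l(p+[0,0,.05],speed=.15)
u=np.array([np.cos(-.2015),np.sin(-.2015)]);L=np.array([.616,.1437])
q=L-u*.097
env.move_to([q[0],q[1],.16],[np.pi,0,-.2015]); env.dwell(.2); rep('over'); snap('o1'); snap('o1s','side')
E
```

```text
mid t 9.1 tcp [ 0.5736 -0.171   0.1528] rot [ 3.1414e+00 -1.4000e-03 -2.4210e-01] F [ 0.05 -0.92 -3.06] M [-0.03 -0.08 -0.03] op 0.454
out t 9.78 tcp [ 0.4964 -0.152   0.153 ] rot [ 3.1413e+00 -2.0000e-03 -2.4210e-01] F [ 0.45 -0.35 -3.39] M [-0.05 -0.03  0.02] op 0.456
over t 11.68 tcp [0.5215 0.1619 0.1602] rot [ 3.1416e+00 -5.0000e-04 -2.0350e-01] F [ 0.5   0.02 -2.27] M [-0.03 -0.02 -0.08] op 0.455
```

View pics/o1.png

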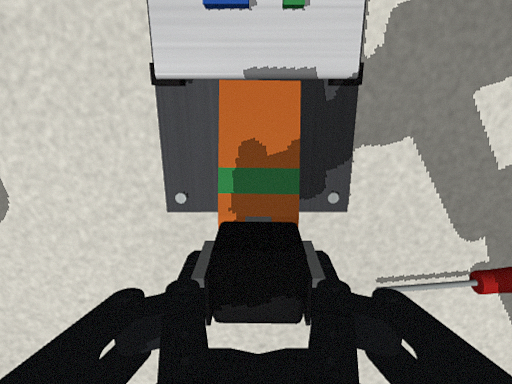

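View pics/o1s.png

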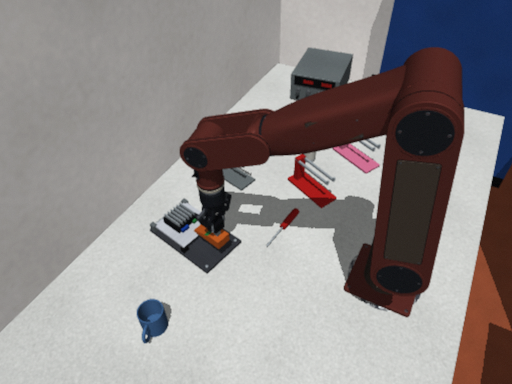

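The wedge is clear and square to the base: its tip spans columns 219 to 300 at row 80. The plate is undisturbed. I'll check the tip position from the image and then lower.

```bash
python3 - <<'E'
from st import *
from h import atz
i=np.load('pics/o1.npy',allow_pickle=True).item()
u=np.array([np.cos(-.2015),np.sin(-.2015)]);L=np.array([.616,.1437]);n=np.array([-u[1],u[0]])
z=.160-.085+.008
for c in [(219,79.5),(300,79.5)]:
    t=atz(i,c,z)[:2]-L; print('tip corner rel lip x,y',t@u,t@n)
f0=np.array(env.get_ft_force())
p=np.array(env.get_tcp_pos()); env.move_l([p[0],p[1],.106],speed=.1); env.dwell(.15); rep('low'); f0=np.array(env.get_ft_force())
z=.106
while z>.088:
    z-=.0015; env.move_l([p[0],p[1],z],speed=.03); f=np.array(env.get_ft_force())-f0; print(round(z,4),np.round(f,2))
    if f[2]>5: break
env.dwell(.1); rep('touch'); snap('t1'); snap('t1s','side')
E
```

```text
tip corner rel lip x,y -0.00801326140756514 0.02261733486729928
tip corner rel lip x,y -0.008139685358916003 -0.02700540652723088
low t 12.62 tcp [0.5221 0.1624 0.107 ] rot [-3.141e+00 -1.800e-03 -2.014e-01] F [-0.    0.15 -2.93] M [-0.04 -0.03  0.02] op 0.454
0.1045 [-0.34  0.28  0.08]
0.103 [ 0.1  -0.6   0.55]
0.1015 [ 0.78 -0.49  0.52]
0.1 [ 0.17 -0.47 -0.61]
0.0985 [-0.11  0.73 -0.24]
0.097 [-3.34 -0.46  8.47]
touch t 14.22 tcp [0.5217 0.1623 0.0978] rot [-3.1413e+00 -8.0000e-04 -2.0140e-01] F [-2.61 -0.36  5.91] M [-0.13  0.47  0.03] op 0.458
```

View pics/t1.png

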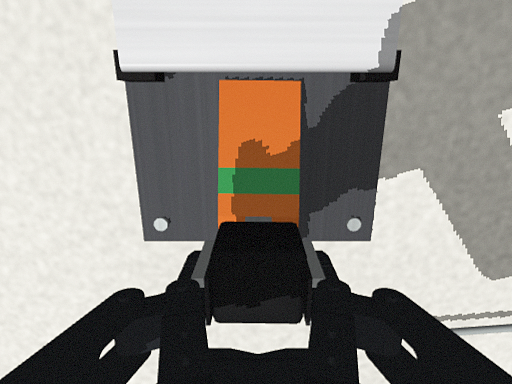

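The wedge is flat on the base, with contact at z=0.097 as predicted. The tip is at row 80, about 8 mm short of the lip and centred between the pads. I'll push to just before first touch, then go on in small steps.

```bash
python3 - <<'E'
from st import *
u=np.array([np.cos(-.2015),np.sin(-.2015),0]);L=np.array([.616,.1437,0])
def s(): return (np.array(env.get_tcp_pos())-L)@u
print('s0',s())
n=np.array([-u[1],u[0],0]); print('lat',(np.array(env.get_tcp_pos())-L)@n)
y0=-.0015
def go(x,z,v): 
    q=L+u*x+n*y0; q[2]=z; env.move_l(q,speed=v)
z=.0968
for x in np.arange(-.087,-.0519,.005):
    go(x,z,.04); f=np.array(env.get_ft_force()); print('x',round(x,4),'act',round(s(),4),'z',round(env.get_tcp_pos()[2],4),'along',round(f@u,2),'Fz',round(f[2],2),'My',round(env.get_torque()[1],2))
    if f@u<-25: break
    if f[2]>8: z+=.0004
    if f[2]<1: z-=.0003
rep(); print('z',z); snap('p1'); snap('p1s','side')
E
```

```text
s0 -0.09611575220662742
lat -0.0006519924442765723
x -0.087 act -0.0859 z 0.0979 along -0.43 Fz 6.42 My 0.14
x -0.082 act -0.0812 z 0.0978 along -1.75 Fz 5.67 My 0.33
x -0.077 act -0.0762 z 0.0979 along -1.94 Fz 5.18 My 0.35
x -0.072 act -0.0712 z 0.0978 along -1.43 Fz 5.72 My 0.3
x -0.067 act -0.0662 z 0.0978 along -1.42 Fz 4.9 My 0.33
x -0.062 act -0.0612 z 0.0979 along -1.41 Fz 6.19 My 0.39
x -0.057 act -0.0562 z 0.0979 along -1.94 Fz 5.67 My 0.34
x -0.052 act -0.0512 z 0.0978 along -1.88 Fz 6.19 My 0.34
 t 16.63 tcp [0.5656 0.1529 0.0978] rot [-3.1408e+00 -1.8000e-03 -2.0150e-01] F [-1.78  0.68  6.19] M [ 0.01  0.34 -0.01] op 0.451
z 0.0968
```

View pics/p1.png

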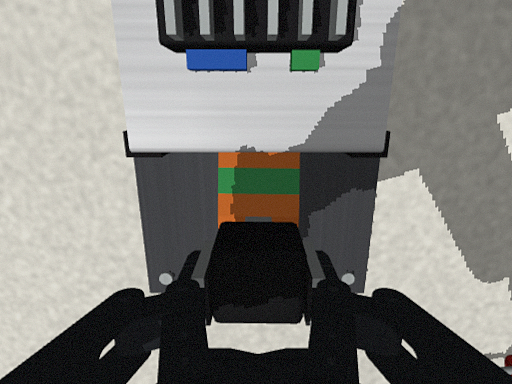

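The tip is now under the lip (edge at row 152), with the green band ahead at rows 168 to 194, and the plate is still resting. I'll wedge it in slowly.

```bash
python3 - <<'E'
from st import *
u=np.array([np.cos(-.2015),np.sin(-.2015),0]);L=np.array([.616,.1437,0]);n=np.array([-u[1],u[0],0])
def s(): return (np.array(env.get_tcp_pos())-L)@u
def go(x,z,v): 
    q=L+u*x-n*.0015; q[2]=z; env.move_l(q,speed=v)
z=.0968
for x in np.arange(-.050,-.0369,.002):
    go(x,z,.02); f=np.array(env.get_ft_force()); print('x',round(x,4),'act',round(s(),4),'z',round(env.get_tcp_pos()[2],4),'along',round(f@u,2),'Fz',round(f[2],2),'My',round(env.get_torque()[1],2))
    if f@u<-30: break
    if f[2]>14: z+=.0004
    if f[2]<3: z-=.0003
rep(); print('z',z); snap('p2'); snap('p2s','side')
E
python3 -c "
from h import *
a=cv2.imread('pics/p2s.png');crop(a,140,180,130,100,6,'p2sc.png')"
```

```text
x -0.05 act -0.0497 z 0.0979 along -3.67 Fz 7.28 My 0.56
x -0.048 act -0.0485 z 0.0979 along -7.56 Fz 10.02 My 0.99
x -0.046 act -0.0469 z 0.0979 along -8.84 Fz 11.43 My 1.27
x -0.044 act -0.045 z 0.0979 along -8.95 Fz 11.19 My 1.26
x -0.042 act -0.043 z 0.0978 along -10.21 Fz 11.96 My 1.23
x -0.04 act -0.041 z 0.0979 along -9.75 Fz 11.4 My 1.28
x -0.038 act -0.039 z 0.0979 along -8.78 Fz 11.77 My 1.15
 t 18.48 tcp [0.5776 0.1506 0.0979] rot [-3.1412e+00  1.9000e-03 -2.0100e-01] F [-8.58  1.87 11.77] M [0.18 1.15 0.07] op 0.454
z 0.0968
```

View pics/p2.png

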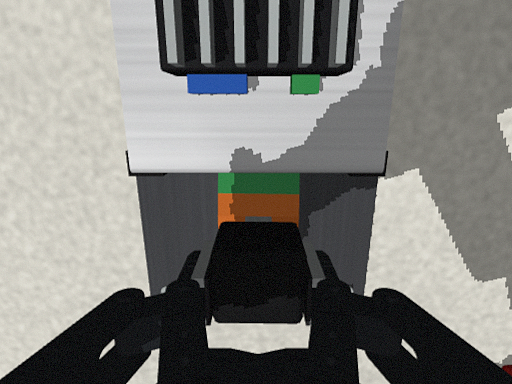

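View pics/p2sc.png

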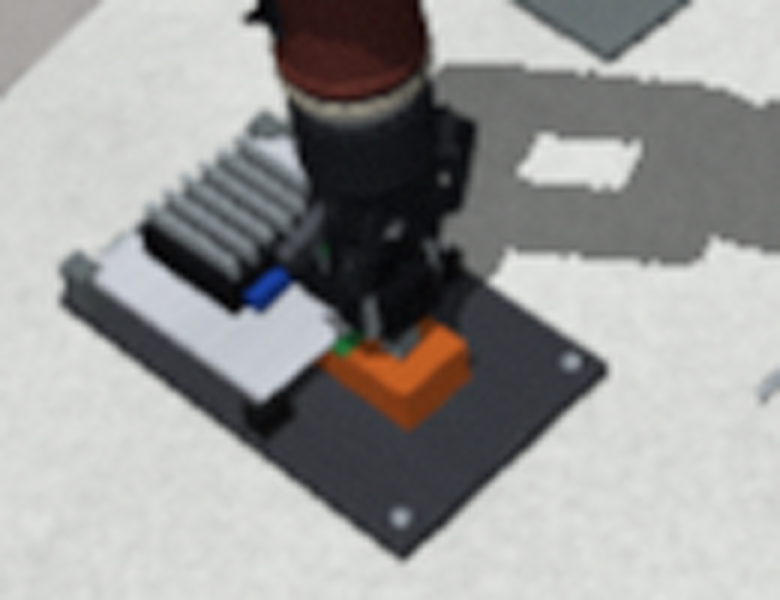

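First touch was at s = -0.049 against -0.048 nominal. Now at -0.039 the plate is raised about 3 mm. The band's rear edge is still at row 194, so the wedge hasn't slipped in the grip. I'll do the final 8 mm.

```bash
python3 - <<'E'
from st import *
u=np.array([np.cos(-.2015),np.sin(-.2015),0]);L=np.array([.616,.1437,0]);n=np.array([-u[1],u[0],0])
def s(): return (np.array(env.get_tcp_pos())-L)@u
def go(x,z,v): 
    q=L+u*x-n*.0015; q[2]=z; env.move_l(q,speed=v)
z=.0968
for x in [-.036,-.034,-.032,-.030]:
    go(x,z,.02); f=np.array(env.get_ft_force()); print('x',round(x,4),'act',round(s(),4),'z',round(env.get_tcp_pos()[2],4),'along',round(f@u,2),'Fz',round(f[2],2),'My',round(env.get_torque()[1],2))
env.dwell(.4); rep(); print(s()); snap('p3'); snap('p3s','side'); snap('p3c','scene')
E
python3 -c "
from h import *
a=cv2.imread('pics/p3.png');crop(a,100,130,310,120,2.5,'p3z.png')
a=cv2.imread('pics/w3.png')
a=cv2.imread('pics/p3s.png');crop(a,140,180,130,100,6,'p3sc.png')"
```

```text
x -0.036 act -0.037 z 0.0979 along -8.68 Fz 11.73 My 1.2
x -0.034 act -0.035 z 0.0979 along -9.86 Fz 11.62 My 1.24
x -0.032 act -0.033 z 0.0979 along -9.23 Fz 11.13 My 1.3
x -0.03 act -0.031 z 0.0979 along -8.97 Fz 10.71 My 1.27
 t 19.98 tcp [0.5855 0.149  0.0978] rot [-3.1412e+00  1.7000e-03 -2.0100e-01] F [-10.03   2.27  11.34] M [0.15 1.18 0.04] op 0.447
-0.030988359270371284
```

View pics/p3z.png

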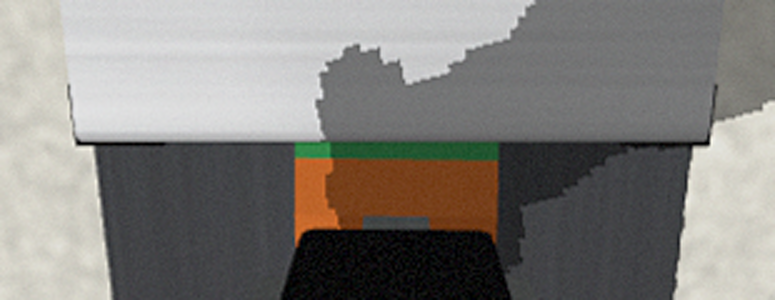

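View pics/p3sc.png

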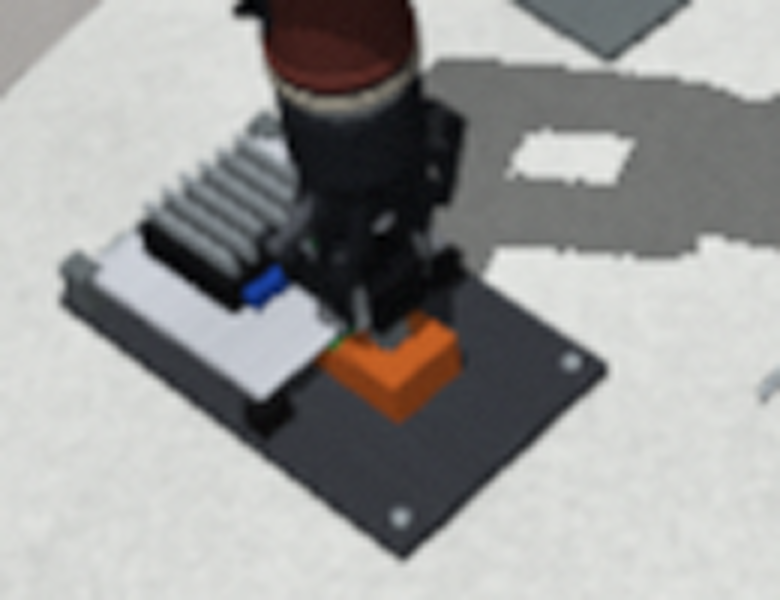

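```bash
python3 - <<'E'
from h import *
for n in ['p1','p2','p3']:
    g=cv2.imread(f'pics/{n}.png').astype(float).mean(2)
    c=g[130:205,195:212].mean(1); d=np.diff(c); k=d.argmin(); 
    row=130+k+.5+ (d[k+1]-d[k-1])/(-2*(d[k-1]-2*d[k]+d[k+1])) *-1*-1
    i=np.load(f'pics/{n}.npy',allow_pickle=True).item()
    u=np.array([np.cos(-.2015),np.sin(-.2015)]);L=np.array([.616,.1437]);nn=np.array([-u[1],u[0]])
    def sil(r):
        th=r/.15; cx=.15-.15*np.cos(th)
        P=[np.r_[L+u*(cx+.004*np.cos(a))+nn*.035, .036+r+.004*np.sin(a)] for a in np.linspace(0,2*np.pi,73)]
        return max(px(i,p)[1] for p in P)
    rs=np.linspace(-.01,.02,301); v=np.array([sil(r) for r in rs]); print(n,'row',row,'raise est',rs[np.abs(v-row).argmin()],'rows at rest/5mm',sil(0),sil(.005))
a=cv2.imread('pics/p1.png');b=cv2.imread('pics/p3.png')
E
```

```text
p1 row 151.5365946150929 raise est 0.004399999999999999 rows at rest/5mm 150.47886305930734 151.67493242960344
p2 row 172.28003135410543 raise est 0.006899999999999998 rows at rest/5mm 169.97210769542687 171.68656458392365
p3 row 186.24069400630916 raise est 0.009299999999999998 rows at rest/5mm 182.63388980739094 184.6500231158262
```

View pics/p3c.png

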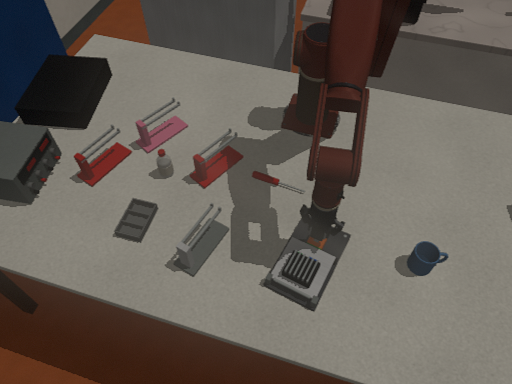

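Lip raise by estimate: 5.3 mm from the wedge position, 5.4 mm from first-touch travel, and 4.9 to 6.3 mm from the image change. The bystanders are in place, the forces are steady at about 10 N of push, and the wedge is still gripped. Handing in.

```bash
python3 - <<'E'
from st import *
env.dwell(.3); rep('final'); env.sign_off(); 
E
```

```text
final t 20.43 tcp [0.5855 0.149  0.0978] rot [-3.1412e+00  1.7000e-03 -2.0100e-01] F [-8.51  1.92 11.  ] M [ 0.12  1.22 -0.01] op 0.457
the job is handed in; nothing more can be done
```

The wedge is in place under the lip, the plate's front edge is raised about 5 mm, and I handed the job in at 20.4 s still gripping the wedge.

**What I did:** I gripped the black block with 90 N and lifted it 16–17 mm. I then slid it 140 mm out along the hanger's -x and laid it flat on the base, thin end first. From there I pushed it centrally between the rest pads until the thin end was about 57 mm past the lip.

**Last checks:**
- **Lip raise:** the wedge's position gives 5.3 mm, and the travel since first touch gives 5.4 mm. The lip now rides on the green band.
- **Image estimate:** this was coarser, at 4.9–6.3 mm from the change between pictures. The absolute image reading was biased: it gave 9.3 mm now, but also 4.4 mm while the plate was still at rest, so I used only the change.
- **Forces:** the push was 9–10 N along the fixture and about 11 N vertically, steady. The opening stayed at 0.45 with no slip in the pictures.
- **Grip height:** the image put it at 126 mm against the stated 130 mm. I used the stated value, and the wedge touched down where that predicted.
- **Bystanders:** the mug, bottle, screwdriver and tray looked unmoved in the last scene picture.

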